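# Unpin and sort turned parts at the fitter's bench

## Robot

A 6-joint arm with a two-finger parallel gripper is mounted at the origin on the work surface. World frame = base frame: x ahead of the robot, y to its left, z up, the work surface at z = 0. Lengths are in mm, angles in rad, forces in N, time in s.
With the tool pointing down it reaches from about 250 to 800 mm from the base axis. Payload 3.9 kg.
Tool frame: the origin (TCP) lies midway between the tips of the shut fingers; the grasp point (between the pads) lies 19 mm behind it; z points along the fingers, y is the direction in which the jaws open and shut (so a half turn about z gives the same grasp; the last joint's range is limited). The gripper opens to 85 mm and grips with 20 to 120 N. Pads are 22 mm wide; open, the fingers measure 114 mm over their backs; the gripper's body (76 mm by 85 mm) begins 54 mm behind the grasp point. The pads swing forward as they close: fully open they stand 13 mm farther back than shut.
Start: joints at [1.299, 0.26, -0.138, 1.173, 0, 1.571], TCP at [140.94, 505.718, 231.304] pointing down, gripper open.
Joint ranges: [-2.78, 2.78], [-0.83, 1.72], [-1.28, 1.37], [-1.9, 2.12], [-1.57, 1.48], [-3.14, 3.14]. Speed limits (rad/s): [2.57, 2.57, 3.14, 3.14, 3.14, 3.14].

## Interface

Orientations are given as a unit quaternion [x, y, z, w].
In Python, from bench import goto, move_straight, move_j, gripper_to, sleep, ik, get_obs, capture, PlanningError, sign_off gives the robot as it stands. Calls block until the motion is done:
- goto(position, orientation): joint-space move of the TCP to a pose.
- move_straight(position, orientation=None, velocity=150, threshold=None): straight line of the TCP; orientation=None keeps the orientation; velocity is the mean speed in mm/s. With threshold (N) it stops when the force on the tool has changed by that much, and returns True; else False.
- move_j(angles): joint-space move.
- gripper_to(opening): finger opening in mm; the grip force is fixed at half the most; returns when the fingers have stopped.
- sleep(seconds).
- ik(position, orientation): joint angles nearest the present ones, or None.
- get_obs(): the state.
- capture(name): name is "side" or "top"; returns a dict with "color" (400x640x3 uint8, blue, green, red), "camera_matrix" (3x3 intrinsics, pixels), "rvec" (rotation vector, rad) and "tvec" (3), from world to camera coordinates, as OpenCV has them. Camera axes: x right, y down, z forward; pixel columns grow to the right and rows downward; lengths in mm; the calibration is good to about 2 mm. A picture is of the moment at which its call begins. There is no depth.
A pose or a line that the arm cannot do raises PlanningError and nothing moves.
- sign_off(): hands the job in, once; it reports no verdict.
The state is a dict: "clock": time; "joint_pos": joint angles; "dq": joint speeds; "joint_torque": joint torques, N m; "eef_pos": TCP position; "ee_rot": TCP orientation; "ft_force": force on the tool from outside, world axes, zero at the start; "wrist_torque": the same for the moment, N m; "grip_width": finger opening in mm.
Only numpy, scipy, OpenCV 4.12 (cv2) and the standard library are available. Lean on these libraries where they do the work, as an engineer would, in place of code of your own. Each camera call takes 0.05 s, during which the arm holds its last target.

## Task

Sort the parts into the trays: pull the spring clip sideways out of the drilled post and lay it flat in the yellow tray; put both brass bushings (the one on the post and the loose one) standing on end in the blue tray, and both steel hex nuts lying flat in the red tray. Each part goes on the tray's floor, none on top of another. Leave the amber jar standing where it is.

Things in the scene. Friction and masses are not known exactly. Their poses are not given: they have to be found in the camera images.
- stand: Fixed steel stand: round base 76 mm diameter, 12 mm high; upright post 18 mm diameter, its top 72 mm above the bench. A cross hole along the stand's x, 8 mm wide, 50 to 60 mm above the bench, goes through the post just above the bushing. The clip comes out along +x, which points away from the robot (within 0.7 rad). Origin: centre of the underside; z up.
- clip: Rigid R-clip of 5 mm wire, 94 mm long, flat on the post bushing (underside at 52 mm), straight leg through the post, loop jutting past the bushing. Origin: centre of loop, underside; x from leg to loop, z up. Loop: x -15 to 16 mm, sides parallel to x, 37 mm apart outside (grip these). Leg at y -6 mm back to x -77; wavy leg y 6 to 15. Post at x -45, y -6; slides free, clear after 45 mm along +x.
- post_bush: Brass bushing on the post, under the clip: plain tube 46 mm outside diameter, 24 mm bore, 40 mm high, 0.25 kg. It stands on the stand's base, 12 mm above the bench; once the clip is out, lift it straight up more than 60 mm to clear the post. Origin: centre of the underside; z along its axis.
- loose_bush: Smaller brass bushing standing loose on the bench: plain tube 38 mm outside diameter, 24 mm bore, 34 mm high, about 0.15 kg. Origin: centre of the underside; z along its axis.
- large_nut: Large steel hex nut lying flat on the bench: 46 mm across flats, 53 mm across corners, 30 mm bore, 24 mm high, about 0.19 kg. Origin: centre of the underside; z up; x points to the middle of a flat (flats every 60 degrees).
- small_nut: Small steel hex nut lying flat on the bench: 36 mm across flats, 42 mm across corners, 24 mm bore, 20 mm high, about 0.10 kg. Origin: centre of the underside; z up; x points to the middle of a flat (flats every 60 degrees).
- jar: Bystander: closed amber glass jar with a green cap, 62 mm diameter, 62 mm high, standing among the parts; not to be moved. Origin: centre of the underside. Stand, jar, nuts and loose bushing stand in one row nearer the robot than the trays, in any order, about 150 mm apart.
- tray_yellow: Open yellow plastic tray, for the clip. Fixed to the bench. Outside 158 (its x) x 128 (its y) x 30 mm high, walls and floor 4 mm, inside 150 x 120 mm. Origin: centre of the underside; z up. The three trays stand in a row across the far side of the work area, in any order.
- tray_blue: Open blue plastic tray, for the two brass bushings. Fixed to the bench. Outside 158 (its x) x 128 (its y) x 30 mm high, walls and floor 4 mm, inside 150 x 120 mm. Origin: centre of the underside; z up. The three trays stand in a row across the far side of the work area, in any order.
- tray_red: Open red plastic tray, for the two nuts. Fixed to the bench. Outside 158 (its x) x 128 (its y) x 30 mm high, walls and floor 4 mm, inside 150 x 120 mm. Origin: centre of the underside; z up. The three trays stand in a row across the far side of the work area, in any order.
There are look-alikes about, which are no part of the job. What is shaped like the large_nut but pink or purple is not meant.

How it is judged:
By the outcome, as a careful person would: the job done as asked, in the order asked, and still so for the second after the job is handed in, with the robot touching nothing.
It also fails if it takes over 125 s, if anything falls off the work surface, if the arm or the gripper's body presses on something with over 40 N, if the wrist force passes 120 N, or if a joint passes its speed limit or range.

## Working session

There is one attempt and no reset: what is moved stays moved. The work goes in short steps, each a Python script; the robot and the scene stay as the last script left them, time stands still between calls to the robot, and variables do not carry over. Pictures are saved under pics/ and viewed, and the job is handed in when it is done.

```bash
ls; mkdir -p pics
python3 - <<'E'
from bench import *
import cv2,numpy as np
o=get_obs();print(o)
for n in("side","top"):
    c=capture(n);cv2.imwrite(f"pics/{n}0.png",c["color"]);print(n,c["camera_matrix"],c["rvec"],c["tvec"])
    R=cv2.Rodrigues(np.array(c["rvec"],float))[0];print(-R.T@np.array(c["tvec"]).ravel(),R[2])
E
```

```text
pics
{'clock': 0.0, 'joint_pos': array([ 1.29899744e+00,  2.60665185e-01, -1.39374149e-01,  1.17270738e+00,
        1.15906118e-05,  1.57084421e+00]), 'dq': array([ 0.00063008,  0.00102786,  0.00037325, -0.00104937,  0.00089704,
        0.00019731]), 'joint_torque': array([-1.18362710e-03, -4.05678535e+01,  2.53922546e+01,  1.88507221e-02,
       -1.61730981e-05,  5.94055152e-06]), 'eef_pos': array([140.75609586, 505.0666877 , 230.4728633 ]), 'ee_rot': array([ 1.35505175e-01,  9.90776159e-01, -9.65419907e-04, -1.37839406e-04]), 'ft_force': array([-0.06908725, -0.91452064,  0.53727303]), 'wrist_torque': array([-0.02825316,  0.03266292,  0.0003628 ]), 'grip_width': 85.4520912127828}
side [[378.82465972   0.         308.21919363]
 [  0.         378.82465972 198.97544364]
 [  0.           0.           1.        ]] [ 0.42380113 -2.78322973  1.1517326 ] [470.29217578 147.75039275 692.77916717]
[345.66856803 506.80224434 588.73815048] [ 0.19641695 -0.67729771 -0.70900507]
top [[483.06933513   0.         322.53625111]
 [  0.         483.06933513 195.7885366 ]
 [  0.           0.           1.        ]] [ 2.22501237 -2.19450492  0.08952855] [-20.87636456 474.03474036 978.01405657]
[ 423.36840734   14.79386443 1001.09769042] [ 0.05140153 -0.02940569 -0.99824505]
```

View pics/side0.png

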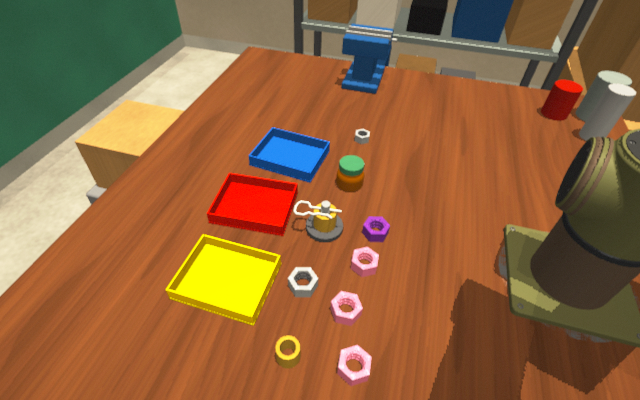

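View pics/top0.png

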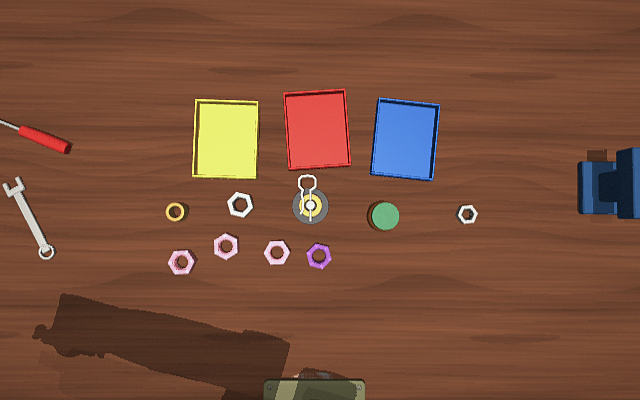

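The side view shows the loose bushing (288,350), large nut (303,281), stand and clip (325,220), jar (350,172) and small nut (362,135). There are pink look-alikes at (365,260), (347,306) and (355,364), and a purple one at (376,228). In the top view the same parts are at (176,211), (240,204), (310,205), (385,215) and (467,214). The yellow, red and blue trays are at (226,140), (317,130) and (405,139).

What could be mistaken for what:
- **Large nut:** candidates in the top view are grey (240,204), pink (181,262), (226,246), (277,252) and purple (319,256). I choose the grey one in the row.
- **Small nut:** only the grey one at (467,214).
- **Loose bushing:** only (176,211).

I'll check these in close crops.

Run:
```python
import cv2,numpy as np
s=cv2.imread("pics/side0.png");t=cv2.imread("pics/top0.png")
cv2.imwrite("pics/crop_t.png",cv2.resize(t[165:275,155:355],None,fx=4,fy=4,interpolation=cv2.INTER_CUBIC))
cv2.imwrite("pics/crop_s.png",cv2.resize(s[180:320,270:410],None,fx=4,fy=4,interpolation=cv2.INTER_CUBIC))
a=cv2.resize(t[190:240,440:490],(400,400),interpolation=cv2.INTER_NEAREST);b=cv2.resize(s[110:160,337:387],(400,400),interpolation=cv2.INTER_NEAREST)
cv2.imwrite("pics/crop_n.png",np.hstack([a,b]))
```

```text
(no output)
```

View pics/crop_t.png

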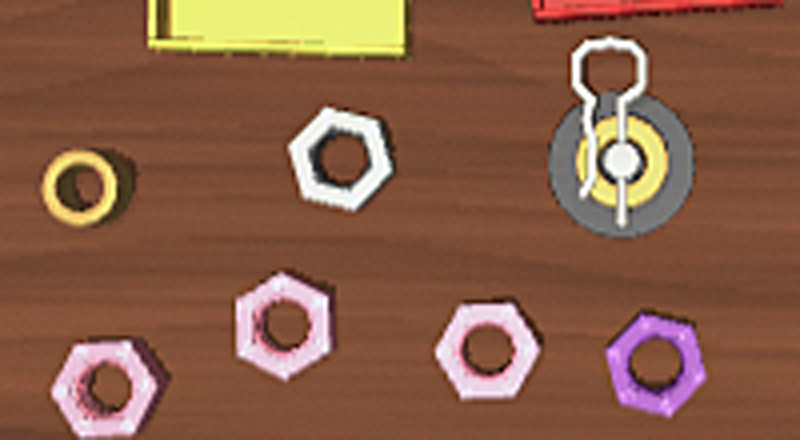

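View pics/crop_s.png

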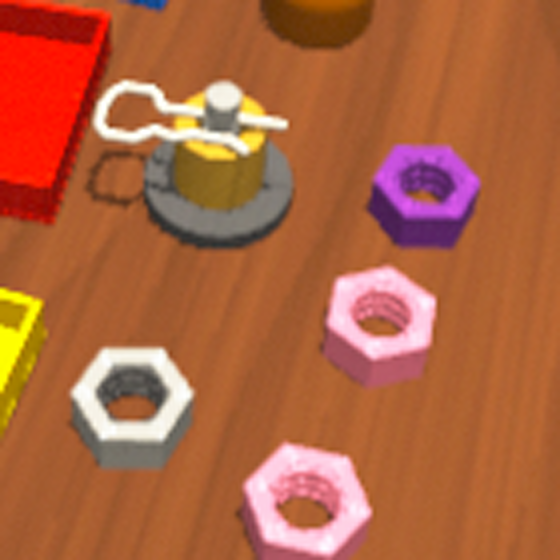

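View pics/crop_n.png

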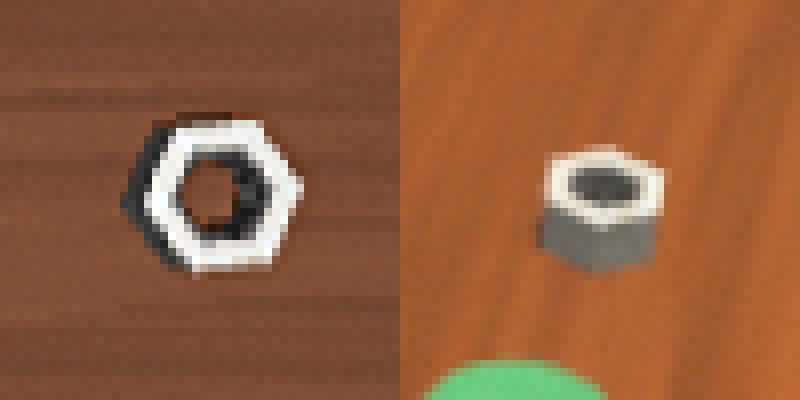

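The crops confirm the choice: the grey-white nut at top (240,204) is the large nut, while the look-alikes are clearly pink or purple. The clip's loop points away from the robot, with the straight leg at the right (col ~310) and the wavy leg at the left. Next I measure.

```bash
cat > h.py <<'E'
import cv2,numpy as np
from bench import *
def cam(c):
    return dict(K=np.array(c["camera_matrix"],float),r=np.array(c["rvec"],float),t=np.array(c["tvec"],float).reshape(3,1),R=cv2.Rodrigues(np.array(c["rvec"],float))[0],im=c["color"])
def ray(c,p):
    u=cv2.undistortPoints(np.array([[p]],float),c["K"],None)[0,0]
    return (-c["R"].T@c["t"]).ravel(), c["R"].T@np.array([u[0],u[1],1.])
def plane(c,p,z):
    o,d=ray(c,p);return o+d*(z-o[2])/d[2]
def tri(c1,p1,c2,p2):
    P=[c["K"]@np.hstack([c["R"],c["t"]]) for c in(c1,c2)]
    X=cv2.triangulatePoints(P[0],P[1],np.array(p1,float).reshape(2,1),np.array(p2,float).reshape(2,1)).ravel();return X[:3]/X[3]
def proj(c,X): return cv2.projectPoints(np.array(X,float).reshape(-1,1,3),c["r"],c["t"],c["K"],None)[0].reshape(-1,2)
def blob(c,lo,hi,roi,close=0):
    x0,y0,x1,y1=roi
    h=cv2.cvtColor(c["im"],cv2.COLOR_BGR2HSV)
    m=cv2.inRange(h,np.array(lo),np.array(hi));k=np.zeros_like(m);k[y0:y1,x0:x1]=m[y0:y1,x0:x1]
    cs=cv2.findContours(k,cv2.RETR_EXTERNAL,cv2.CHAIN_APPROX_NONE)[0]
    return max(cs,key=cv2.contourArea),k
def ctr(cn):
    m=cv2.moments(cn);return np.array([m["m10"]/m["m00"],m["m01"]/m["m00"]])
E
cat > m.py <<'E'
from h import *
T=cam(capture("top"));S=cam(capture("side"))
hs=[cv2.cvtColor(c["im"],cv2.COLOR_BGR2HSV) for c in (T,S)]
W=((0,0,190),(180,75,255))
def two(name,lo,hi,rt,rs,lo2=None,hi2=None):
    a,_=blob(T,lo,hi,rt);b,_=blob(S,lo2 or lo,hi2 or hi,rs)
    pa,pb=ctr(a),ctr(b);print(name,pa.round(1),cv2.contourArea(a),pb.round(1),cv2.contourArea(b),tri(T,pa,S,pb).round(1),cv2.boundingRect(a),cv2.boundingRect(b));return a,b
if __name__=="__main__":
    for n,p in (("t",(176-9,211)),("t",(240-9,204)),("t",(301,207)),("t",(310,205)),("t",(385,215))):print(n,p,hs[0][p[1],p[0]])
    for p in ((288,340),(277,350),(288,360),(303,270),(303,292),(325,225),(325,206),(351,165),(299,214)):print(p,hs[1][p[1],p[0]])
    two("lnut",*W,(220,185,260,225),(280,260,325,300))
    two("snut",*W,(450,198,485,230),(350,125,375,145))
    two("jarcap",(50,60,60),(85,255,255),(360,190,410,240),(330,150,375,182))
    two("loose",(18,100,150),(35,255,255),(155,190,200,230),(270,330,305,370))
    two("pbush",(18,90,150),(35,255,255),(290,185,330,225),(305,200,345,240))
E
python3 m.py
```

```text
t (167, 211) [ 31 113 246]
t (231, 204) [ 30   4 255]
t (301, 207) [ 26 139 193]
t (310, 205) [ 75   6 243]
t (385, 215) [ 69  95 179]
(288, 340) [ 20 201 141]
(277, 350) [ 26 196 254]
(288, 360) [ 20 200 175]
(303, 270) [ 23  25 226]
(303, 292) [ 18  32 118]
(325, 225) [ 20 197 144]
(325, 206) [ 23  19 239]
(351, 165) [ 66 118 201]
(299, 214) [ 20  37 235]
lnut [239.3 204.1] 415.5 [302.7 278.1] 488.5 [454.8 153.9  20.8] (227, 192, 26, 25) (288, 267, 30, 23)
snut [467.5 213.9] 230.0 [362.2 132.9] 87.5 [ 441.3 -312.8   16.7] (458, 205, 20, 19) (355, 129, 15, 9)
jarcap [385.  215.9] 557.0 [351.2 165. ] 360.5 [ 434.8 -137.    50.9] (372, 202, 27, 28) (339, 156, 25, 20)
loose [174.6 211.5] 241.5 [287.3 347.5] 467.0 [438.3 281.2  27.9] (166, 203, 18, 19) (275, 335, 25, 26)
pbush [316.5 205.2] 104.0 [322.4 217.2] 35.0 [457.6  -1.6  13.9] (312, 194, 10, 23) (315, 215, 15, 6)
```

```bash
cat > m2.py <<'E'
from m import *
two("loose",(18,60,215),(36,255,255),(155,190,200,230),(270,330,305,370))
def hexang(cn,c,z):
    # world-frame contour, 6th harmonic: corner direction
    P=np.array([plane(c,q,z)[:2] for q in cn.reshape(-1,2)]);m=cv2.moments(P.astype(np.float32).reshape(-1,1,2))
    C=np.array([m["m10"],m["m01"]])/m["m00"];d=P-C
    r=np.hypot(*d.T);th=np.arctan2(d[:,1],d[:,0])
    f=np.angle(np.sum((r-r.mean())*np.exp(6j*th)))/6
    return C.round(1),"corner deg",np.degrees(f).round(1),"flat deg",(np.degrees(f)+30).round(1)%60,"rmin/max",r.min().round(1),r.max().round(1)
for n,z,rt,rs in(("l",24,(220,185,260,225),(280,260,325,300)),("s",20,(450,198,485,230),(350,125,375,145))):
    for c,r in((T,rt),(S,rs)):
        print(n,hexang(blob(c,*W,r)[0],c,z))
for n,lo,hi,rt,rs in(("yellow",(22,100,60),(36,255,255),(185,90,265,185),(165,230,285,325)),("blue",(100,120,60),(125,255,255),(365,90,445,185),(245,125,335,182)),("red",(0,150,60),(6,255,255),(280,85,355,175),(205,170,302,236))):
    a,b=blob(T,lo,hi,rt)[0],blob(S,lo,hi,rs)[0]
    ha=cv2.approxPolyDP(cv2.convexHull(a),6,True).reshape(-1,2);hb=cv2.approxPolyDP(cv2.convexHull(b),5,True).reshape(-1,2)
    r=cv2.minAreaRect(a)
    W30=np.array([plane(T,q,30)[:2] for q in cv2.boxPoints(r)])
    c=W30.mean(0);e=[np.hypot(*(W30[i]-W30[i-1])).round(0) for i in(1,2)]
    i=1 if e[0]>e[1] else 2;dv=W30[i]-W30[i-1];
    print(n,"top box ctr",c.round(1),e,"long axis deg",np.degrees(np.arctan2(dv[1],dv[0])).round(1))
    print("  T corners",ha.tolist(),"S",hb.tolist())
# clip+post
a,k=blob(T,(0,0,215),(180,60,255),(290,165,330,230));print("clip",cv2.boundingRect(a),cv2.contourArea(a))
b,k2=blob(S,(0,0,190),(180,80,255),(285,192,345,225));print(cv2.boundingRect(b))
z=np.zeros((300,700),np.uint8);z[:,:]=0
A=cv2.resize(k[160:230,285:335],None,fx=6,fy=6,interpolation=0);B=cv2.resize(k2[190:230,285:345],None,fx=6,fy=6,interpolation=0)
H=max(A.shape[0],B.shape[0]);pad=lambda x:np.vstack([x,np.zeros((H-x.shape[0],x.shape[1]),np.uint8)])
cv2.imwrite("pics/clipmask.png",np.hstack([pad(A),pad(B)]))
cv2.imwrite("pics/clip_t.png",np.vstack([cv2.resize(T["im"][165:235,280:340],None,fx=8,fy=8,interpolation=0)]))
cv2.imwrite("pics/clip_s.png",cv2.resize(S["im"][190:245,285:350],None,fx=9,fy=9,interpolation=0))
E
python3 m2.py
```

```text
loose [174.5 211.4] 230.0 [287.3 347.1] 449.0 [438.4 281.2  29.1] (166, 203, 18, 18) (275, 335, 25, 25)
l (array([454.5, 153.4]), 'corner deg', np.float64(16.6), 'flat deg', np.float64(46.6), 'rmin/max', np.float64(21.0), np.float64(26.1))
l (array([454.8, 155.4]), 'corner deg', np.float64(17.5), 'flat deg', np.float64(47.5), 'rmin/max', np.float64(21.7), np.float64(26.0))
s (array([ 441. , -311.6]), 'corner deg', np.float64(-24.4), 'flat deg', np.float64(5.6), 'rmin/max', np.float64(15.8), np.float64(20.0))
s (array([ 441.2, -308.1]), 'corner deg', np.float64(-22.1), 'flat deg', np.float64(7.9), 'rmin/max', np.float64(14.7), np.float64(20.5))
yellow top box ctr [585.9 182.9] [np.float64(159.0), np.float64(132.0)] long axis deg -0.4
  T corners [[195, 99], [257, 101], [257, 179], [192, 176]] S [[202, 234], [280, 255], [253, 324], [169, 298], [166, 287]]
blue top box ctr [ 592.  -180.4] [np.float64(159.0), np.float64(132.0)] long axis deg -5.9
  T corners [[379, 97], [439, 104], [432, 180], [370, 174]] S [[249, 155], [271, 128], [329, 142], [310, 181], [252, 165]]
red top box ctr [ 6.093e+02 -3.000e-01] [np.float64(129.0), np.float64(162.0)] long axis deg -175.4
  T corners [[345, 88], [350, 165], [289, 170], [283, 92]] S [[228, 173], [297, 183], [283, 235], [209, 222], [207, 211]]
clip (298, 174, 18, 40) 66.5
(293, 200, 39, 19)
```

```bash
sleep 1
```

```text
(no output)
```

View pics/clip_t.png

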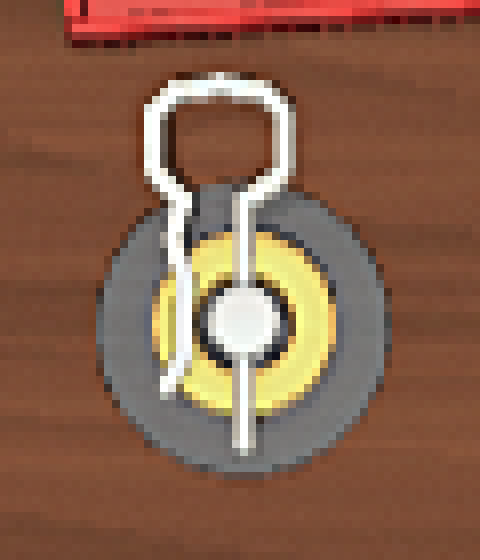

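View pics/clip_s.png

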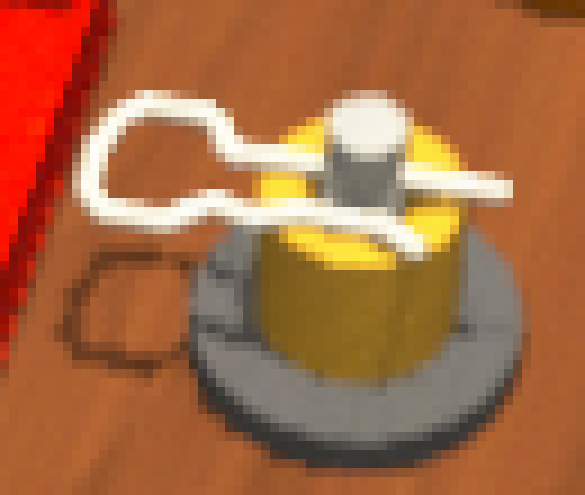

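The top crop shows the leg end at about (309.9,220.7), the post top at (310.1,204.5) and the loop wires at cols ~299 and ~315 over rows 178–187. In the side crop the leg end is at (340.9,210.4) and the post top at (325.4,203.4).

Run:
```python
from m import *
t=lambda u,v:(280+u/8-.5,165+v/8-.5); s=lambda u,v:(285+u/9-.5,190+v/9-.5)
f=lambda n,a,b:print(n,"tri",tri(T,t(*a),S,s(*b)).round(1),"top55",plane(T,t(*a),55).round(1),"side55",plane(S,s(*b),55).round(1))
f("legend",(243,452),(510,188))
f("post",(245,320),(368,125));print(plane(T,t(245,320),72),plane(S,s(368,125),72))
f("kinkR",(244,200),(232,157)); f("kinkL",(180,200),(212,200))
f("tip",(218,78),(83,170))
for p in((155,110),(153,175),(286,110),(284,175),(244,200),(244,275),(243,450)):print(p,plane(T,t(*p),55).round(1))
for p in((100,205),(165,220),(150,103),(210,108)):print("S",p,plane(S,s(*p),55).round(1))
# base disc, bush top ring centre
a,_=blob(T,(0,0,70),(180,40,150),(285,180,335,230));print("base",cv2.minEnclosingCircle(a),plane(T,cv2.minEnclosingCircle(a)[0],12).round(1))
# tray rim corner triangulation
for n,c in(("Y",[((192,176),(253,324)),((257,179),(280,255)),((195,99),(166,287)),((257,101),(202,234))]),("R",[((289,170),(283,235)),((350,165),(297,183)),((283,92),(207,211)),((345,88),(228,173))]),("B",[((370,174),(310,181)),((432,180),(329,142)),((379,97),(249,155)),((439,104),(271,128))])):
    P=np.array([tri(T,a,S,b) for a,b in c]);print(n,P.round(0).tolist(),P.mean(0).round(1))
```

```text
legend tri [422.7  11.1  59.2] top55 [422.4  11.   55. ] side55 [423.8   7.2  55. ]
post tri [454.5  11.1  68.5] top55 [454.6  11.   55. ] side55 [457.8  -1.7  55. ]
[454.08492731  11.08697443  72.        ] [454.2330087   14.51960719  72.        ]
kinkR tri [484.5  11.7  49.6] top55 [484.1  11.7  55. ] side55 [483.3  16.6  55. ]
kinkL tri [484.2  27.4  52.1] top55 [483.8  27.4  55. ] side55 [483.7  30.1  55. ]
tip tri [515.8  18.7  42.4] top55 [514.   18.5  55. ] side55 [512.8  30.1  55. ]
(155, 110) [505.9  33.8  55. ]
(153, 175) [489.9  34.1  55. ]
(286, 110) [506.4   1.7  55. ]
(284, 175) [490.4   2.   55. ]
(244, 200) [484.1  11.7  55. ]
(244, 275) [465.7  11.4  55. ]
(243, 450) [422.9  11.1  55. ]
S (100, 205) [506.1  38.8  55. ]
S (165, 220) [491.5  38.7  55. ]
S (150, 103) [505.2   6.4  55. ]
S (210, 108) [492.2   3.9  55. ]
base ((310.0658874511719, 205.56771850585938), 18.2475643157959) [453.9  10.9  12. ]
Y [[510.0, 253.0, 7.0], [507.0, 120.0, 22.0], [665.0, 246.0, 32.0], [665.0, 122.0, 27.0]] [587.  185.3  22. ]
R [[528.0, 56.0, -2.0], [538.0, -69.0, 28.0], [683.0, 69.0, 32.0], [697.0, -57.0, 23.0]] [ 6.112e+02 -2.000e-01  2.040e+01]
B [[522.0, -113.0, -1.0], [510.0, -237.0, 25.0], [678.0, -127.0, 27.0], [668.0, -252.0, 23.0]] [ 594.3 -182.2   18.7]
```

The two views agree to about 2–4 mm in y, and heights come out 2–4 mm low. I take the averages: stand (454, 12.6), loop centre (499, 19.5), heading about 0, and wire centre at z≈54.5. Next is the approach above the clip.

```bash
cat >> h.py <<'E'
from scipy.spatial.transform import Rotation as Ro
def quat(phi):
    y=np.array([np.cos(phi),np.sin(phi),0]);z=np.array([0,0,-1.]);x=np.cross(y,z)
    return Ro.from_matrix(np.column_stack([x,y,z])).as_quat()
def pick(p,deg):
    """choose of the two equivalent jaw yaws the one nearest the present joints; returns quat"""
    q0=np.array(get_obs()["joint_pos"]);best=None
    for d in(0,180):
        q=quat(np.radians(deg+d));j=ik(list(p),list(q))
        if j is None: continue
        c=np.abs(np.array(j)-q0).max()
        if best is None or c<best[0]: best=(c,q)
    return list(best[1])
def st(msg=""):
    o=get_obs();print(msg,"t",round(o["clock"],1),"tcp",np.round(o["eef_pos"],1),"f",np.round(o["ft_force"],1),"w",round(o["grip_width"],1));return o
def snap(tag,roiT=None,roiS=None,f=4):
    for n,r in(("top",roiT),("side",roiS)):
        if r is None: continue
        im=capture(n)["color"];x0,y0,x1,y1=r
        cv2.imwrite(f"pics/{tag}_{n}.png",cv2.resize(im[y0:y1,x0:x1],None,fx=f,fy=f,interpolation=cv2.INTER_CUBIC))
E
python3 - <<'E'
from h import *
q=pick((499,19.5,160),90)
gripper_to(62);goto([499,19.5,160],q);st("above")
move_straight([499,19.5,70],q);st()
move_straight([499,19.5,45],q,60);st()
snap("pre",(250,120,370,240),(250,150,390,260))
E
```

```text
above t 2.9 tcp [499.1  20.2 160.1] f [ 0.4 -0.3  0.2] w 62.1
 t 3.7 tcp [499.6  19.8  70.6] f [ 0.4  0.2 -0.1] w 62.3
 t 4.3 tcp [498.7  19.5  44.6] f [ 0.4  0.5 -0.1] w 62.0
```

```bash
sleep 1
```

```text
(no output)
```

View pics/pre_side.png

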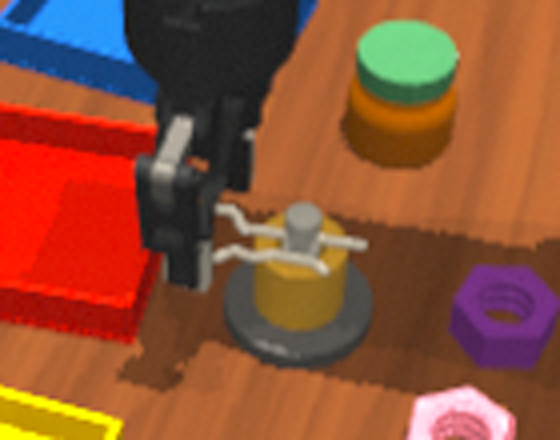

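View pics/pre_top.png

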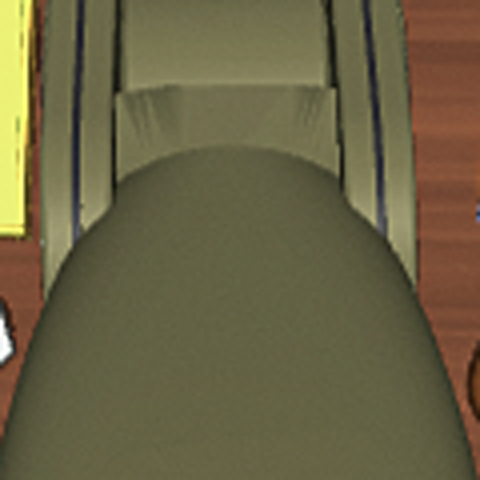

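The side view shows the fingers straddling the loop, with the near tip at (190,280) in the crop, below the wire level. The top view is hidden by the arm. I close and check the force.

Run:
```python
from h import *
gripper_to(30);o=st("closed");print(o["wrist_torque"])
snap("grip",None,(250,150,390,260))
```

```text
closed t 4.7 tcp [499.3  19.6  45.3] f [0.1 1.1 1.3] w 34.0
[ 0.03709467  0.04376705 -0.00732527]
```

View pics/grip_side.png

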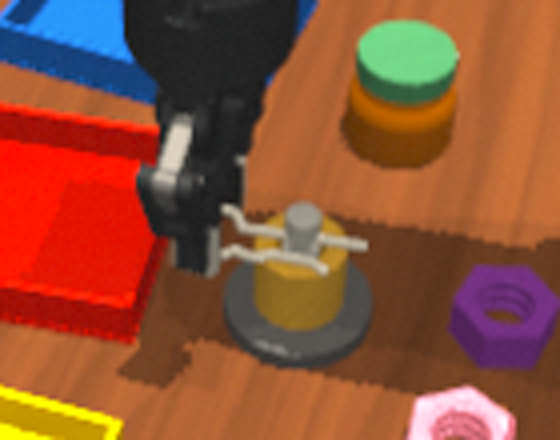

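Run:
```python
from h import *
for x in(507,520,540,562):
    hit=move_straight([x,19.5,45],None,50,25);st(("HIT" if hit else ""))
    if hit:break
snap("pull",None,(230,130,390,260))
```

```text
t 5.1 tcp [507.8  19.5  44.9] f [0.1 0.4 0.3] w 33.5
 t 5.5 tcp [521.1  19.5  45. ] f [ 0.1 -0.  -2. ] w 33.6
 t 6.0 tcp [540.4  19.5  45.1] f [-0.4 -0.4 -0.2] w 34.1
 t 6.6 tcp [562.   19.5  44.8] f [-0.5 -0.1 -0.4] w 33.9
```

View pics/pull_side.png

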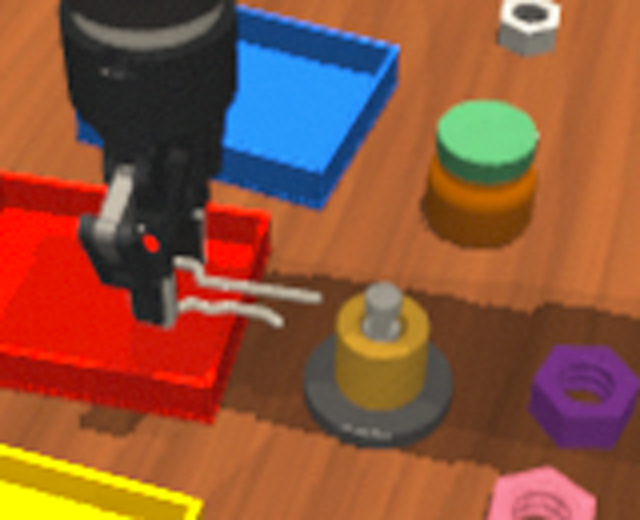

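The clip is out: the leg end is at (320,298) in the crop, clear of the post at (383,300). Next I place it in the yellow tray.

Run:
```python
from h import *
move_straight([575,19.5,130],None,150)
move_straight([616,184,130],None,200);st()
move_straight([616,184,35],None,120);st()
h=move_straight([616,184,2],None,25,4);st(f"hit {h}")
snap("ylow",None,(150,210,310,340))
```

```text
t 8.4 tcp [615.4 183.  129.6] f [ 0.5 -0.6  0.2] w 34.2
 t 9.3 tcp [616.7 184.   35.8] f [-0.1  0.3 -0.2] w 34.3
hit True t 10.5 tcp [615.8 183.9   3.4] f [-0.2 -0.6  4.7] w 33.9
```

View pics/ylow_side.png

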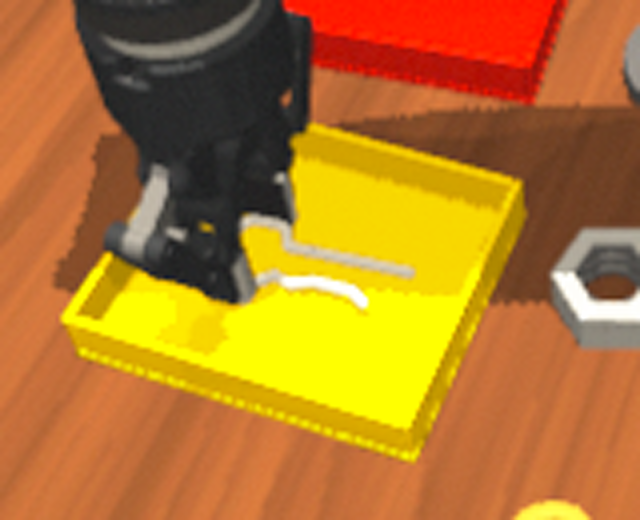

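Contact at TCP z 3.4, which matches the 4 mm floor. The clip is level inside the tray. I release it, then go for the post bushing.

Run:
```python
from h import *
move_straight([616,184,4.5],None,25)
gripper_to(56);st("open")
move_straight([616,184,130],None,150)
q=pick((454,12.6,180),90)
goto([454,250,200],q)
snap("after",(160,80,360,240),(150,150,360,340))
from m import T,S,two
a,b=two("pbush",(18,60,190),(36,255,255),(290,185,330,225),(300,195,350,245),(18,60,215),(36,255,255))
for c,k in((T,a),(S,b)):
    e=cv2.minEnclosingCircle(k);f=cv2.fitEllipse(k);print(e,f,plane(c,f[0],52).round(1))
```

```text
open t 11.2 tcp [615.8 183.9   4.3] f [-0.2  0.5  0.8] w 55.9
pbush [310.1 205.2] 369.0 [325.2 212.2] 168.5 [453.8  11.   43.9] (299, 194, 23, 23) (314, 203, 23, 17)
((310.04876708984375, 205.243896484375), 11.292823791503906) ((310.1371154785156, 205.23670959472656), (21.662397384643555, 21.801984786987305), 113.6075668334961) [453.3  11.   52. ]
((325.0, 211.0), 11.401854515075684) ((325.2174987792969, 210.81497192382812), (15.881988525390625, 21.325719833374023), 96.9724349975586) [453.5  15.   52. ]
```

View pics/after_top.png

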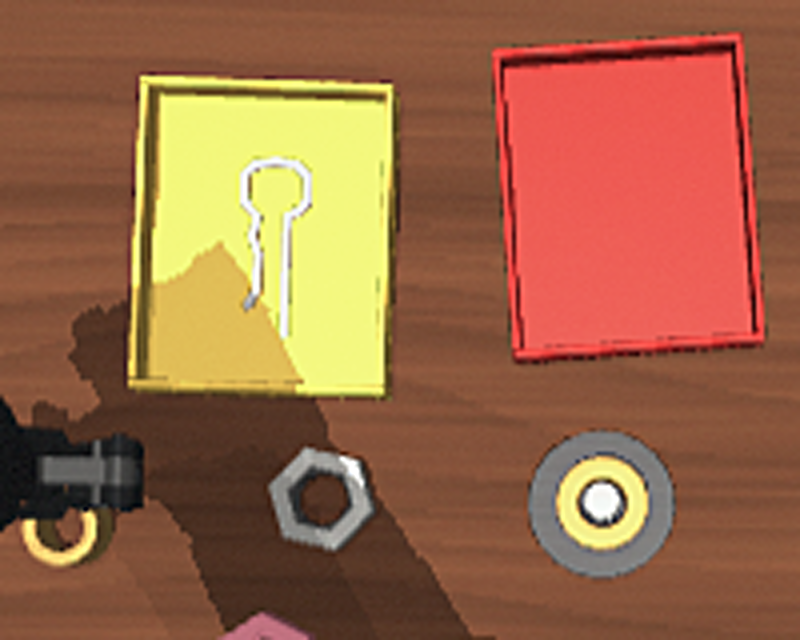

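View pics/after_side.png

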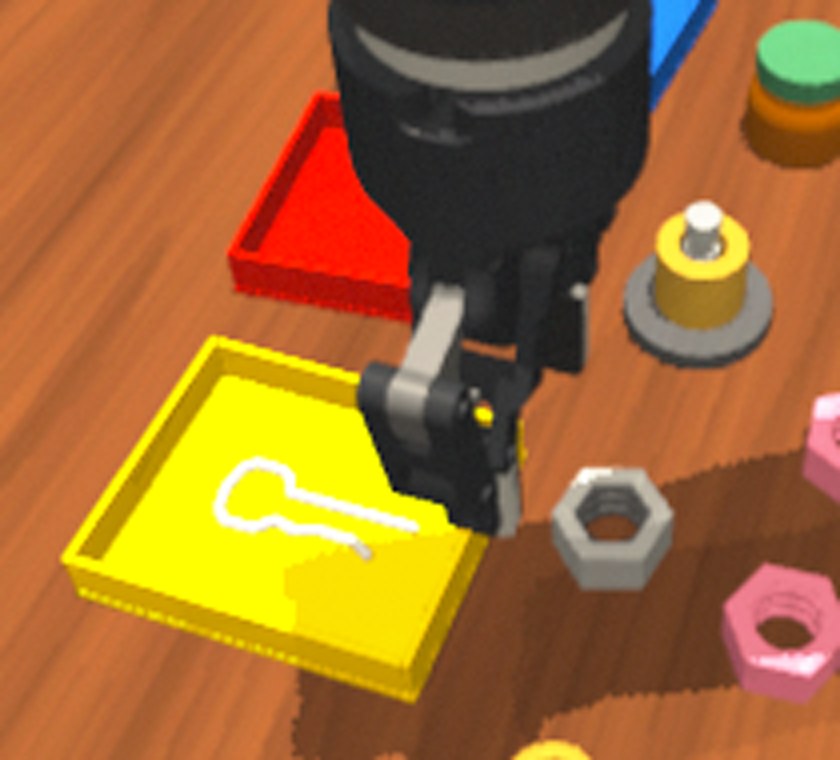

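The clip lies flat in the yellow tray. In the top view the loop is at about (229,127) and the legs end at about (231,164), well inside the walls. The post bushing's top is at (310,205) in top and (325,211) in side, which gives (453.5, 13). I grasp and lift it.

Run:
```python
from h import *
T=cam(capture("top"));print("loop seen",plane(T,(228.6,127),6.5).round(1),"cmd 615.8 183.9")
q=pick((454,13,180),90)
gripper_to(72)
goto([453.7,13,180],q);st()
move_straight([453.7,13,85],q,150)
h=move_straight([453.7,13,21],q,80,10);st(f"hit{h}")
gripper_to(40);o=st("closed");print(o["wrist_torque"].round(2))
snap("pbg",None,(250,130,390,260))
```

```text
loop seen [614.  181.4   6.5] cmd 615.8 183.9
 t 14.4 tcp [454.3  13.6 180.3] f [-0.7  0.6  0.4] w 72.0
hitFalse t 16.1 tcp [454.2  13.   21.4] f [-0.4 -0.   0.2] w 72.4
closed t 16.5 tcp [454.3  13.1  21.8] f [-1.1  0.6  4.1] w 43.9
[0.05 0.19 0.03]
```

View pics/pbg_side.png

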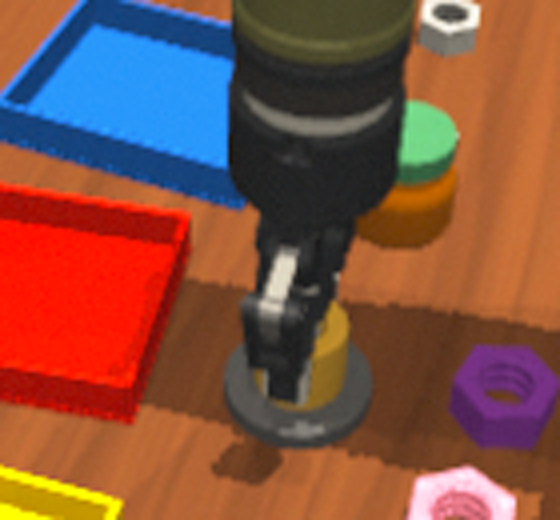

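The bushing is gripped (width 44 mm). The clip's position shows the top camera reads about 1.8 mm low in x and 2.5 mm low in y, so I add that from here on. Next I lift the bushing and place it in the blue tray.

Run:
```python
from h import *
move_straight([454.2,13.1,100],None,60,30);o=st("lift")
move_straight([454.2,13.1,160],None,150);st()
snap("pblift",None,(250,100,390,240))
```

```text
lift t 18.0 tcp [453.8  13.1  99.6] f [-0.6 -0.5 -2.8] w 44.0
 t 18.6 tcp [453.9  13.1 159.5] f [-0.8 -0.1 -2.8] w 43.7
```

View pics/pblift_side.png

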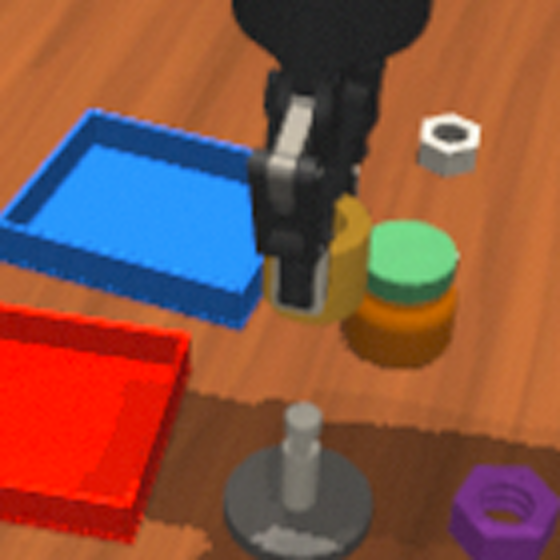

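Run:
```python
from h import *
p=[629.3,-181.7]
q=pick((*p,150),84)
goto([*p,150],q);st()
move_straight([*p,30],q,120)
h=move_straight([*p,8],q,30,5);o=st(f"hit{h}")
if h:
    gripper_to(60);st("open")
    move_straight([*p,60],q,100);move_straight([*p,150],q,200);
snap("b1",None,(230,100,350,200))
```

```text
t 19.6 tcp [ 628.1 -180.5  149.3] f [-1.6  0.8 -2.3] w 43.7
hitTrue t 21.4 tcp [ 629.2 -181.7   13.9] f [-0.4 -0.3  5.4] w 43.8
open t 21.7 tcp [ 627.9 -181.3   12.4] f [-0.4 -0.2 -0. ] w 60.3
```

View pics/b1_side.png

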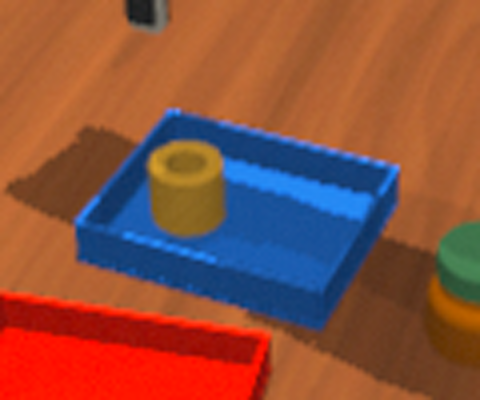

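The bushing stands upright on the blue tray's floor, at the far end. Now the loose bushing.

Run:
```python
from h import *
p=[439.7,283.3]
q=pick((*p,150),90)
gripper_to(66)
goto([*p,160],q);st()
move_straight([*p,50],q,150)
h=move_straight([*p,9],q,60,8);st(f"hit{h}")
gripper_to(32);o=st("closed")
snap("lb",None,(230,290,350,390))
move_straight([*p,160],q,150);st("lift")
p=[557.7,-174.3]
q=pick((*p,150),84)
goto([*p,150],q);st()
move_straight([*p,35],q,120)
h=move_straight([*p,4],q,30,5);o=st(f"hit{h}")
if h:
    gripper_to(54);st("open")
    move_straight([*p,60],q,100);move_straight([*p,150],q,200);
snap("b2",None,(230,100,350,200))
```

```text
t 25.0 tcp [440.4 282.8 160. ] f [-0.6  0.   0.2] w 65.9
hitFalse t 26.7 tcp [439.8 283.4   9. ] f [ 0.6 -0.8  0.8] w 66.2
closed t 27.1 tcp [440.2 283.6   9.7] f [-2.1 -0.9  4.8] w 35.0
lift t 28.3 tcp [438.9 282.8 158.9] f [ 0.2  0.  -1.3] w 35.6
 t 30.0 tcp [ 557.8 -173.2  150. ] f [ 0.2 -0.1 -1.3] w 35.3
hitTrue t 31.9 tcp [ 557.5 -174.2   13.8] f [-0.6 -0.2  4.6] w 35.6
open t 32.2 tcp [ 556.4 -173.9   12.7] f [ 0.6  0.4 -1.2] w 53.8
```

View pics/b2_side.png

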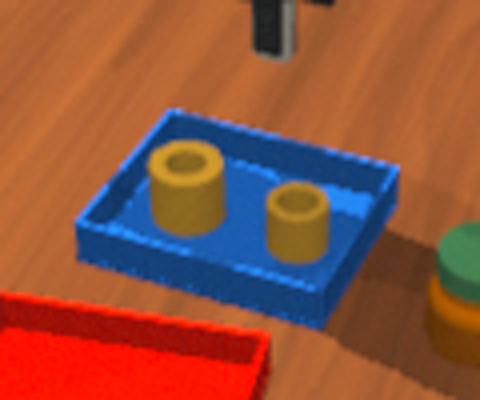

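View pics/lb_side.png

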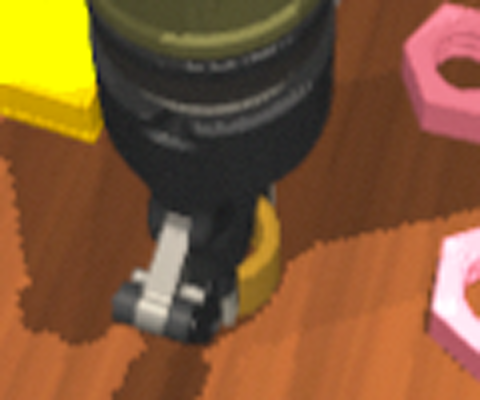

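Both bushings stand in the blue tray. Now the large nut, with the jaws across flats at about 107°.

```bash
cat > nut.py <<'E'
from h import *
def nut(p,deg,open_,p2,deg2,rel,tag):
    q=pick((*p,150),deg)
    goto([*p,160],q);gripper_to(open_);st()
    move_straight([*p,50],q,150)
    h=move_straight([*p,7],q,60,8);st(f"hit{h}")
    gripper_to(rel-25);o=st("closed")
    move_straight([*p,150],q,150);st("lift")
    q=pick((*p2,150),deg2)
    goto([*p2,150],q);st()
    snap(tag+"held",None,(200,100,360,230))
    move_straight([*p2,35],q,120)
    h=move_straight([*p2,3],q,30,5);o=st(f"hit{h}")
    if h:
        gripper_to(rel);st("open")
        move_straight([*p2,60],q,100);move_straight([*p2,150],q,200)
    snap(tag,None,(190,150,350,260))
E
python3 - <<'E'
from nut import *
nut([455.7,155.5],107,70,[646.9,4.9],94.6,62,"n1")
E
```

```text
t 35.0 tcp [456.1 154.9 159.9] f [0.6 0.5 0.3] w 70.1
hitFalse t 36.8 tcp [455.9 155.6   7. ] f [-0.1  0.3  0.9] w 69.9
closed t 37.1 tcp [456.3 155.7   7.7] f [-1.2 -0.5  6.1] w 44.8
lift t 38.2 tcp [454.8 155.2 149. ] f [ 0.2 -0.1 -2.7] w 44.8
 t 39.2 tcp [645.5   5.7 149.3] f [-0.3 -1.  -1.2] w 44.7
hitTrue t 41.1 tcp [646.5   4.9  11.7] f [-1.   0.1  4.5] w 44.5
open t 41.4 tcp [645.3   4.9  10.5] f [ 0.  -0.5  0.5] w 62.4
```

View pics/n1_side.png

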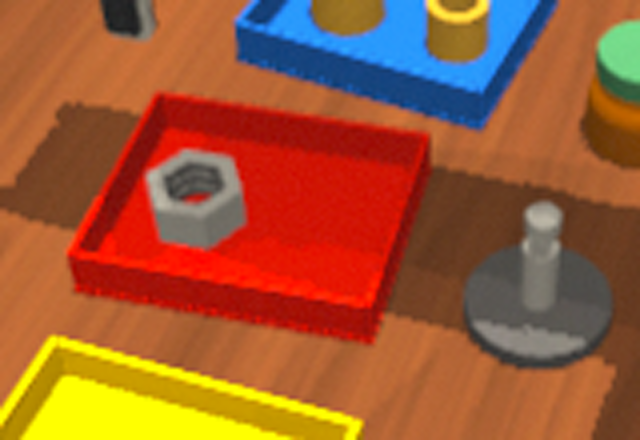

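View pics/n1held_side.png

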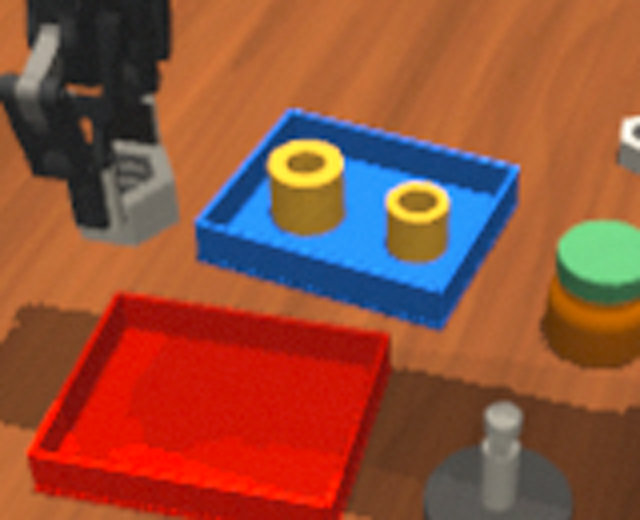

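The large nut lies flat in the red tray. Now the small nut.

Run:
```python
from nut import *
nut([442.3,-309.2],66.5,60,[575.1,-0.9],94.6,52,"n2")
goto([400,-250,250],pick((400,-250,250),90));st()
for n in("top","side"):cv2.imwrite(f"pics/fin_{n}.png",capture(n)["color"])
```

```text
t 44.3 tcp [ 443.1 -308.5  159.9] f [ 0.5 -0.9 -0. ] w 59.9
hitFalse t 46.1 tcp [ 442.5 -309.3    7.1] f [ 1.2 -0.4  0.5] w 59.9
closed t 46.4 tcp [ 442.9 -309.6    7.8] f [-0.5  0.1  5.3] w 34.2
lift t 47.5 tcp [ 441.6 -308.7  148.9] f [-0.  -0.2 -0.5] w 34.3
 t 48.8 tcp [574.8  -1.9 149.8] f [-0.1 -0.3 -0.9] w 34.6
hitTrue t 50.7 tcp [574.8  -0.9  11.8] f [0.  0.5 5.2] w 34.1
open t 51.0 tcp [573.8  -0.9  10.9] f [ 1.  -0.2  0.2] w 51.9
 t 53.5 tcp [ 400.4 -249.5  249.3] f [ 0.1  0.9 -0.5] w 51.8
```

View pics/fin_side.png

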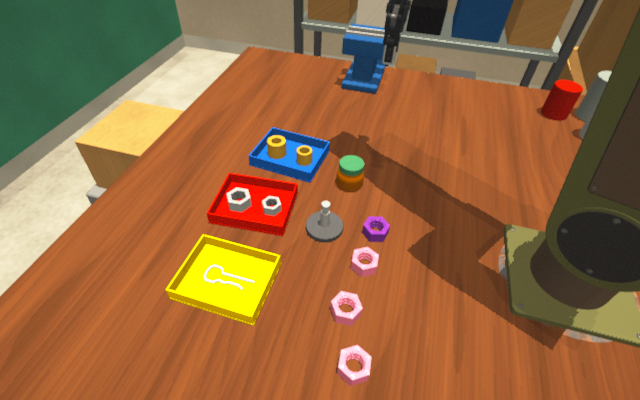

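View pics/fin_top.png

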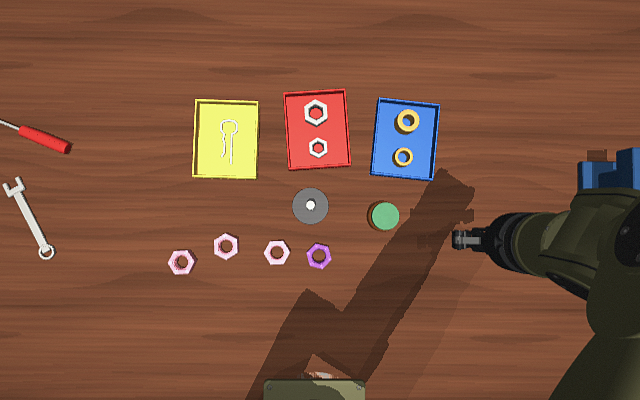

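All five parts are in their trays: the clip (229,140), nuts (315,112) and (318,148), and bushings (408,121) and (403,157) in the top view. The jar is still at (385,215), and the arm is touching nothing. I hand the job in.

```bash
python3 -c "
from h import *
sleep(0.5);st();print(sign_off())"
```

```text
t 54.1 tcp [ 400.1 -249.9  250. ] f [-0.1  0.6 -0.2] w 51.6
the job is handed in; nothing more can be done
None
```

All five parts are sorted, and I handed the job in at about 54 s of the 125 s allowed. I pulled the clip out along +x and laid it flat in the yellow tray. Then I stood the post bushing and the loose bushing in the blue tray and laid the large and small nuts flat in the red tray.

- **Last pictures:** both views show every part on its own tray floor, none on top of another. The jar and the pink and purple look-alikes are still at their first pixels. The arm was clear, with under 1 N on the tool.
- **Forces:** the wrist readings I printed never went above about 6 N. I did not log force continuously between those readings.
- **Disagreements:** the two cameras differed by 2–4 mm in y, and their heights came out about 2–8 mm below the given ones. Against the arm's own position, the top view read about 2 mm low in x and 2.5 mm low in y, so I corrected for that before placing the bushings and nuts. The gripper also read about 2–3 mm narrower than the stated part sizes. None of this upset a grasp or a placing.

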